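Pyramid of parts tins on the watchmaker's drying cradle

ROBOT

A 6-joint arm with a two-finger parallel gripper is mounted at the origin on the work surface. World frame = base frame: x ahead of the robot, y to its left, z up, the work surface at z = 0. Lengths are in mm, angles in rad, forces in N, time in s.
With the tool pointing down it reaches from about 350 to 775 mm from the base axis. Payload 7.3 kg.
Tool frame: the origin (TCP) lies at the very end of the fingers, on their centre line; the grasp point (between the pads) lies 19 mm behind it (bot.grip_point_offset is the distance from the TCP to the grasp point, in mm); z points along the fingers, y is the line along which they close (so a half turn about z gives the same grasp; the last joint's range is limited). The gripper opens to 92 mm and grips with 3 to 60 N. Pads are 19 mm wide; open, the fingers measure 130 mm over their backs; the gripper's body (75 mm by 190 mm) begins 47 mm behind the grasp point.
Start: joints at [1.013, 0.342, 1.524, -0, 1.275, -0.146], TCP at [210.124, 481.137, 226.741] pointing down, gripper open.
Joint ranges: [-2.53, 2.53], [-0.77, 2.02], [0.04, 2.7], [-1, 4.14], [0.28, 2.66], [-3.11, 3.11]. Speed limits (rad/s): [2.57, 2.57, 3.14, 3.14, 3.14, 3.14].

INTERFACE

Orientations are given as [roll, pitch, yaw] about the fixed x, y, z axes, in that order (R = Rz(yaw) Ry(pitch) Rx(roll)).
In Python, from plant import bot gives the robot as it stands. The module is installed in compiled form; this text tells all that it offers.
- The arm moves only by the shell command python3 -m jog 'ROWS' [OPENING]. ROWS is JSON, a list of rows, each a list of 6 numbers: the shift along the tool's x, y, z in mm, then the turn, a rotation vector about the tool's x, y, z in rad. In form: [[dx, dy, dz, rx, ry, rz], ...]. A call has 1 to 12 rows; each row shifts and turns the commanded pose from where the row before left it, along the tool's axes as they then stand; what a row does not reach is not made up. A row lasts 1/10 s, in which the tool goes at most 50 mm and 8.59 degrees, less where a joint would pass 70% of its speed; a pose out of reach is approached as far as the arm can. A call with a gripper value outside its range is refused whole. OPENING is the opening in per cent of the stroke, from 0 (shut) to 100 (fully open), set as the call begins (- or left out, the last holds). The fingers move at their own pace and stop on an object; the grip force is fixed at half the most. Time passes only in rows, so rows that do not move let the fingers close. It gives the time, the measured TCP pose, the force, the opening and the grip force at its end, in the units of the state.
- bot.get_obs(): the state, without advancing time (a new reading comes with each control period).
- bot.capture(name): name is "scene" or "top" or "wrist"; returns the picture (480x640x3 uint8, red, green, blue); there is no depth.
- bot.camera_model(name): a dict with "fx", "fy", "cx", "cy" (pixels), "dist_coeffs" ([k1, k2, p1, p2, k3] as OpenCV has them; the pictures are not rectified), "position" and "orientation" of the camera in the world; the wrist camera has in their place "T_tool_cam" (4x4, takes a point from camera to tool coordinates, whose origin is the TCP and whose axes are the flange's). Camera axes: x right, y down, z forward; pixel columns grow to the right and rows downward; lengths in mm; the calibration is good to about 2 mm. A picture is of the moment at which its call begins: read the wrist's pose just before it. camera_model takes no time and is no camera call.
- bot.close_job(): hands the job in; it is judged then, once.
Trained networks look in the newest picture that a camera, given by its name, has taken for a name from the list of things; names that differ only in an ending like _2 or _b are one class to them, and where a whole thing is asked for, a point or a joint stands for the part that bears it (a point fixed in the world has none). Each returns a list of dicts, best first, with "p" (0 to 1); they miss things now and then, are a little off and sometimes report something else, mostly with a low value. They report only what shows in the picture. A call takes as long as a camera call. They do not tell look-alikes from the thing itself.
- bot.outline_of(target, camera): "mask" (480x640 bool, what is visible of it) and "pixel" ([column, row] in pixels, amid what is visible of it).
The state is a dict: "time": time; "joint_positions": joint angles; "dq": joint speeds; "tau": joint torques, N m; "tool_pos": TCP position; "tcp_rot": TCP orientation; "contact_force": force on the tool from outside, world axes, zero at the start; "moment": the same for the moment, N m; "grip_width": finger opening in mm; "finger_force": force on a finger pad.
Only numpy, scipy, OpenCV 4.12 (cv2) and the standard library are available. Lean on these libraries where they do the work, as an engineer would, in place of code of your own. Each camera call takes 0.05 s, during which the arm holds its last target. There are 200 camera calls.

TASK

First swing the clear dust guard up off the drying cradle and over past its balance point, so that it stays open on its own against its stop. Then stack all the parts tins from the bench on the cradle as a pyramid, lying down: three in the rubber saddles, the rest saddled in the gaps of the layer below, ends roughly in line. Only when the stack is complete and let go, set the blower's red-ball lever to the middle of its wide green mark; do not knock over the turquoise jar.

Things in the scene. Friction and masses are not known exactly. Their poses are not given: they have to be found in the camera images.
- tin1_center (a point): Centre of a closed round parts tin, bare aluminium with a blue band round one end: 50 mm diameter, 64 mm long, about 0.16 kg, flat ends. It lies on its side on the bench (centre 25 mm up). x axis = the tin's own axis, level. It rolls if pushed sideways, so pinch it across its flat ends. May be absent (4 to 6 of the six are there).
- tin2_center (a point): Centre of a closed round parts tin, bare aluminium with a blue band round one end: 50 mm diameter, 64 mm long, about 0.16 kg, flat ends. It lies on its side on the bench (centre 25 mm up). x axis = the tin's own axis, level. It rolls if pushed sideways, so pinch it across its flat ends. May be absent (4 to 6 of the six are there).
- tin3_center (a point): Centre of a closed round parts tin, bare aluminium with a blue band round one end: 50 mm diameter, 64 mm long, about 0.16 kg, flat ends. It lies on its side on the bench (centre 25 mm up). x axis = the tin's own axis, level. It rolls if pushed sideways, so pinch it across its flat ends. May be absent (4 to 6 of the six are there).
- tin4_center (a point): Centre of a closed round parts tin, bare aluminium with a blue band round one end: 50 mm diameter, 64 mm long, about 0.16 kg, flat ends. It lies on its side on the bench (centre 25 mm up). x axis = the tin's own axis, level. It rolls if pushed sideways, so pinch it across its flat ends. May be absent (4 to 6 of the six are there).
- tin5_center (a point): Centre of a closed round parts tin, bare aluminium with a blue band round one end: 50 mm diameter, 64 mm long, about 0.16 kg, flat ends. It lies on its side on the bench (centre 25 mm up). x axis = the tin's own axis, level. It rolls if pushed sideways, so pinch it across its flat ends. May be absent (4 to 6 of the six are there).
- tin6_center (a point): Centre of a closed round parts tin, bare aluminium with a blue band round one end: 50 mm diameter, 64 mm long, about 0.16 kg, flat ends. It lies on its side on the bench (centre 25 mm up). x axis = the tin's own axis, level. It rolls if pushed sideways, so pinch it across its flat ends. May be absent (4 to 6 of the six are there).
- cradle: Fixed drying cradle: an aluminium base plate 100 mm (x) by 262 mm (y), 12 mm thick, origin at the centre of its underside on the bench. Along its y axis it has three saddles 54 mm apart, each of four black rubber nubs (tops 21 mm above the bench, 40 mm long in x), in which a tin lies with its axis along the cradle's x. Two posts 50 mm high at y = -122 mm carry the guard's hinge; two rubber rest posts 44 mm high stand at y = +108 mm, x = +-40 mm.
- low_a (a point): Bottom layer, saddle next to the hinge (cradle y = -54 mm, 42 mm above the bench): empty point where the centre of a tin comes to lie; x axis level, along the tin's axis
- low_b (a point): Bottom layer, middle saddle (cradle y = 0, 42 mm up): empty point where the centre of a tin comes to lie; x axis level, along the tin's axis
- low_c (a point): Bottom layer, saddle farthest from the hinge (cradle y = +54 mm, 42 mm up): empty point where the centre of a tin comes to lie; x axis level, along the tin's axis
- mid_a (a point): Second layer, in the gap over low_a and low_b (cradle y = -27 mm, 84 mm up): empty point where the centre of a tin comes to lie; x axis level, along the tin's axis
- mid_b (a point): Second layer, in the gap over low_b and low_c (cradle y = +27 mm, 84 mm up): empty point where the centre of a tin comes to lie; x axis level, along the tin's axis
- top (a point): Third layer, in the gap over mid_a and mid_b (cradle y = 0, 126 mm up): empty point where the centre of a tin comes to lie; x axis level, along the tin's axis
- guard (a joint): Angle of the clear, white-framed dust guard, rad: 0 = lying shut over the saddles, grows as its free end swings up and over towards the cradle's -y end; about 1.5 = balance point (falls shut below, falls open above), 1.95 = open against its stop. Light hinge, panel 96 mm wide, reaching 234 mm from the hinge, 4 mm thick, 0.25 kg.
- guard_bar (a point): Middle of the guard's yellow pull bar: round, 10 mm diameter, 76 mm long along the guard's x axis (parallel to the hinge), on two legs. It stands 45 mm above the panel's face and 200 mm from the hinge line (square to it: 205 mm in all), 34 mm short of the free edge. The bar can turn between the fingers.
- guard_hinge (a point): Point on the guard's hinge line, which runs along the cradle's x axis, 51 mm above the bench at cradle y = -122 mm.
- air (a joint): Angle of the blower's air lever, rad: 0 = leaning 0.75 rad towards the blower box's -x side (red mark), 0.75 = upright, 1.05 = at the wide green mark, 1.5 = full travel (black mark). Stays where it is left, light friction (0.08 N m).
- air_ball (a point): Centre of the lever's red ball, 26 mm diameter, 80 mm from the pivot, on a 10 mm rod.
- air_pivot (a point): Lever pivot, fixed on the grey blower box (100 mm along x, 70 mm along y, 22 mm high, white quadrants reaching 62 mm up at y = +-26 mm), 22 mm above the bench. The lever swings in this frame's x-z plane, towards its +x as the angle grows: ball at x = 80 mm * sin(angle - 0.75), z = 80 mm * cos(angle - 0.75) from here.
- blue_bottle: Bystander: turquoise jar with steel cap, 60 mm diameter, 100 mm tall, origin at the centre of its foot.
- loupe: Bystander: black eye loupe, 38 mm wide, 30 mm tall, origin at the centre of its foot, between the tins and the cradle.
Mind the look-alikes: they are no part of the job. What is shaped like the part that bears tin3_center but purple or yellow is not meant.

How it is judged (in metres and radians):
On the way, in this order (a step that is already met when the one before it is completed fails the run):
1. the guard stands open by itself, past its balance point (value of joint guard above 1.8 rad and contact force between guard and the fingers below 0.1 N), for 0.3 s.
2. all the tins are stacked as a pyramid on the cradle and let go, the guard still open ((distance between tin1_center and low_a below 0.014 m or distance between tin1_center and low_b below 0.014 m or distance between tin1_center and low_c below 0.014 m or distance between tin1_center and mid_a below 0.014 m or distance between tin1_center and mid_b below 0.014 m or distance between tin1_center and top below 0.014 m) and (distance between tin2_center and low_a below 0.014 m or distance between tin2_center and low_b below 0.014 m or distance between tin2_center and low_c below 0.014 m or distance between tin2_center and mid_a below 0.014 m or distance between tin2_center and mid_b below 0.014 m or distance between tin2_center and top below 0.014 m) and (distance between tin3_center and low_a below 0.014 m or distance between tin3_center and low_b below 0.014 m or distance between tin3_center and low_c below 0.014 m or distance between tin3_center and mid_a below 0.014 m or distance between tin3_center and mid_b below 0.014 m or distance between tin3_center and top below 0.014 m) and (distance between tin4_center and low_a below 0.014 m or distance between tin4_center and low_b below 0.014 m or distance between tin4_center and low_c below 0.014 m or distance between tin4_center and mid_a below 0.014 m or distance between tin4_center and mid_b below 0.014 m or distance between tin4_center and top below 0.014 m) and (distance between tin5_center and low_a below 0.014 m or distance between tin5_center and low_b below 0.014 m or distance between tin5_center and low_c below 0.014 m or distance between tin5_center and mid_a below 0.014 m or distance between tin5_center and mid_b below 0.014 m or distance between tin5_center and top below 0.014 m) and (distance between tin6_center and low_a below 0.014 m or distance between tin6_center and low_b below 0.014 m or distance between tin6_center and low_c below 0.014 m or distance between tin6_center and mid_a below 0.014 m or distance between tin6_center and mid_b below 0.014 m or distance between tin6_center and top below 0.014 m) and angle between the x axis of each of tin1_center, tin2_center, tin3_center, tin4_center, tin5_center, tin6_center and the x axis of low_b, either way round below 0.25 rad and linear speed of each of tin1, tin2, tin3, tin4, tin5, tin6 below 0.02 m/s and contact force between each of tin1, tin2, tin3, tin4, tin5, tin6 and the fingers below 0.1 N and value of joint guard above 1.8 rad), for 0.4 s.
3. the air lever is set to the green mark (value of joint air between 0.93 and 1.17 rad), for 0.3 s.
At the end, for the whole second after the job is handed in: Every tin's centre lies within 14 mm of one of the six pyramid places and its axis within 0.25 rad of the cradle's x axis, at rest and released; the guard is open beyond 1.8 rad; the air lever rests within 0.12 rad of the middle of the green mark (1.05 rad) (all of step 2 and all of step 3 and velocity of joint air between -0.05 and 0.05 rad/s); the robot touches nothing.
It fails at once if the turquoise jar is knocked over (angle between blue_bottle's own z axis and vertical above 0.6 rad).
Of tin1, tin2, tin3, tin4, tin5, tin6 only 4 to 6 are there at a start; the rules pass over those that are not, and their reading is None.
At some moment in a run one of tin1, tin2, tin3, tin4, tin5, tin6 may be knocked a few centimetres aside while the robot is not near it.
Once in a run the grip may slacken for a moment while it holds something.
It also fails if it takes over 210 s, if anything falls off the work surface, if the arm or the gripper's body presses on something with over 40 N, if the wrist force passes 120 N, or if a joint passes its speed limit or range.

## Working session

There is one attempt and no reset: what is moved stays moved. The work goes in short steps, Python scripts to look and compute and a shell command to move; the robot and the scene stay as the last step left them, time stands still between calls to the robot, and variables do not carry over. Pictures are saved under pics/ and viewed, at most 14 in all, crops included, and the job is handed in when it is done.

```bash
mkdir -p pics; python3 - <<'E'
from plant import bot
import cv2
for n in ("scene","top"):
    im=bot.capture(n); cv2.imwrite(f"pics/{n}0.png",im[:,:,::-1]); m=bot.camera_model(n); print(n,{k:v for k,v in m.items()})
print(bot.camera_model("wrist")); o=bot.get_obs(); print(o)
E
```

```text
scene {'fx': 460.07661941163354, 'fy': 460.07661941163354, 'cx': 327.4865863999111, 'cy': 233.83703604069314, 'dist_coeffs': array([-0.0414079,  0.       ,  0.       ,  0.       ,  0.       ]), 'position': array([1132.06160579,  223.93522741,  608.23219083]), 'orientation': array([-2.24894887,  0.00281307,  1.87744749])}
top {'fx': 494.0935340560317, 'fy': 494.0935340560317, 'cx': 317.2673992599294, 'cy': 242.12486570654224, 'dist_coeffs': array([-0.02949374,  0.        ,  0.        ,  0.        ,  0.        ]), 'position': array([ 373.84643772,   25.71137263, 1173.44212331]), 'orientation': array([-3.00408384, -0.01436504, -1.54313575])}
{'fx': 421.691202888484, 'fy': 421.691202888484, 'cx': 316.21773605828906, 'cy': 240.70371296111992, 'dist_coeffs': array([-0.08686436,  0.        ,  0.        ,  0.        ,  0.        ]), 'T_tool_cam': array([[-9.99363726e-04, -9.62749596e-01, -2.70392707e-01,
         7.29090561e+01],
       [ 9.99999419e-01, -8.53117635e-04, -6.58392340e-04,
         7.87713890e-01],
       [ 4.03190173e-04, -2.70393208e-01,  9.62749890e-01,
        -1.57843460e+02],
       [ 0.00000000e+00,  0.00000000e+00,  0.00000000e+00,
         1.00000000e+00]])}
{'time': 0.1, 'joint_positions': array([ 1.01298947e+00,  3.42625191e-01,  1.52489398e+00, -6.72947044e-06,
        1.27538806e+00, -1.45991062e-01]), 'dq': array([ 0.00046807, -0.00204999, -0.00246195, -0.00024931, -0.00066667,
        0.00043983]), 'tau': array([ 2.17146473e-03, -4.32002234e+01, -2.44694853e+01,  7.20640831e-02,
        5.25735423e-02, -1.76529170e-06]), 'tool_pos': array([209.93527983, 480.81987673, 226.1385174 ]), 'tcp_rot': array([-3.14029113e+00, -1.84868031e-04,  2.72977870e+00]), 'contact_force': array([0.63014724, 0.53173692, 0.281044  ]), 'moment': array([-0.0239055 ,  0.0204008 ,  0.00663175]), 'finger_force': 0.0, 'grip_width': 91.98322376446828}
```

View pics/top0.png

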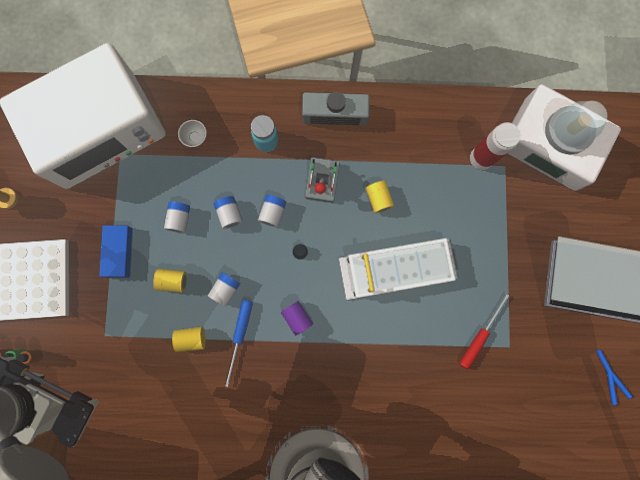

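View pics/scene0.png

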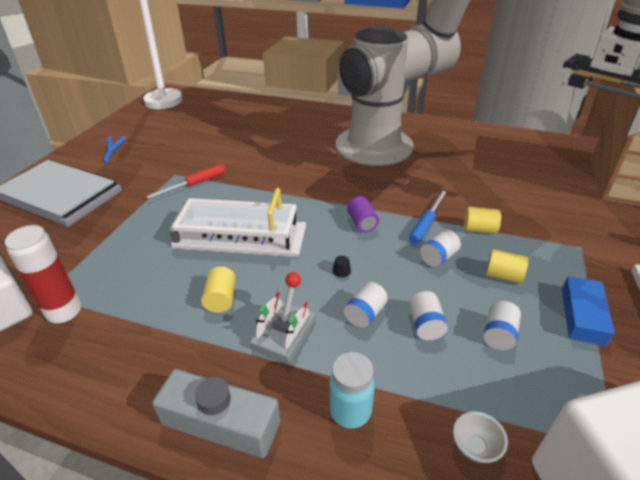

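Top view shows four blue-banded aluminium tins at about (177,215), (228,211), (271,209) and (224,288). The look-alikes are yellow at (169,281), (188,339), (379,195) and purple at (297,318). The cradle with its yellow bar is at (400,268), the bar at (367,272), the red ball at (320,188) and the turquoise jar at (263,133). Next I localise them.

```bash
cat > h.py <<'E'
from plant import bot
import numpy as np, cv2
from scipy.spatial.transform import Rotation as R
def cam(n):
    m=bot.camera_model(n); K=np.array([[m['fx'],0,m['cx']],[0,m['fy'],m['cy']],[0,0,1]])
    if n=='wrist':
        o=bot.get_obs(); T=m['T_tool_cam']; Rt=R.from_euler('xyz',o['tcp_rot']).as_matrix()
        Rc=Rt@T[:3,:3]; p=Rt@T[:3,3]+o['tool_pos']
    else: Rc=R.from_euler('xyz',m['orientation']).as_matrix(); p=np.array(m['position'])
    return K,np.array(m['dist_coeffs']),Rc,p
def rays(c,px):
    K,d,Rc,p=c; u=cv2.undistortPoints(np.float64(px).reshape(-1,1,2),K,d)[:,0]
    return (Rc@np.c_[u,np.ones(len(u))].T).T
def onz(c,px,z):
    r=rays(c,px); return c[3]+r*((z-c[3][2])/r[:,2])[:,None]
def tri(cs,pxs):
    A=np.zeros((3,3));b=np.zeros(3)
    for c,px in zip(cs,pxs):
        r=rays(c,px)[0]; r/=np.linalg.norm(r); M=np.eye(3)-np.outer(r,r); A+=M;b+=M@c[3]
    return np.linalg.solve(A,b)
def proj(c,X):
    K,d,Rc,p=c; rv=cv2.Rodrigues(Rc.T)[0]; return cv2.projectPoints(np.float64(X).reshape(-1,1,3),rv,-Rc.T@p,K,d)[0][:,0]
def snap(n,f=None):
    c=cam(n); im=bot.capture(n)
    if f: cv2.imwrite(f"pics/{f}.png",im[:,:,::-1])
    return c,im
E
python3 - <<'E'
from h import *
np.set_printoptions(precision=1,suppress=True)
cs={n:snap(n) for n in('top','scene')}
for t in ['tin1_center','cradle','guard_bar','guard','air_ball','air_pivot','blue_bottle','loupe']:
    for n in cs:
        c,im=cs[n]
        for d in bot.outline_of(t,n):
            m=d['mask']; col=im[m].mean(0) if m.any() else 0
            rect=cv2.minAreaRect(cv2.findNonZero(m.astype(np.uint8))) if m.any() else None
            print(t,n,round(d['p'],2),np.array(d['pixel']),m.sum(),'col',col,'z25',onz(c,[d['pixel']],25)[0][:2],'rect',np.round(np.r_[rect[0],rect[1],rect[2]]))
E
```

```text
tin1_center top 0.65 [222.6 290.6] 588 col [139.7 147.3 164.4] z25 [413.6 229.3] rect [224. 290.  21.  29.  31.]
tin1_center top 0.61 [395.6 267.8] 5033 col [192.4 194.5 188.7] z25 [ 478.1 -171.1] rect [399. 268.  45. 116.  80.]
tin1_center scene 0.98 [438.1 250.3] 1029 col [156.4 162.4 176.8] z25 [426.9 223.7] rect [440. 247.  28.  42.  49.]
cradle top 0.86 [398.2 268.6] 4998 col [193.1 195.2 189.3] z25 [ 476.4 -177.2] rect [399. 268.  45. 116.  81.]
cradle scene 0.86 [240.9 230.2] 6646 col [189.7 187.8 184.3] z25 [ 483.9 -168.8] rect [237. 220. 136.  67.   3.]
guard_bar top 0.78 [396.5 265.8] 4281 col [197.3 199.9 193.4] z25 [ 482.8 -173.2] rect [401. 268.  43. 101.  80.]
guard_bar scene 0.71 [365.4 307.7] 1241 col [161.5 168.6 184.9] z25 [612.6 124.8] rect [365. 304.  30.  46.  37.]
guard_bar scene 0.64 [281.5 324.7] 3073 col [145.8 141.6 138.4] z25 [689.2   3.6] rect [285. 318.  53.  89.  33.]
guard_bar scene 0.57 [237.9 217.2] 3773 col [206.  204.8 198.5] z25 [ 445.5 -194.5] rect [234. 209. 120.  48.   4.]
guard top 0.8 [401.8 268.8] 4117 col [197.1 199.9 193.3] z25 [ 476.1 -185
[... 886 characters left out ...]
3.6] rect [286. 318.  53.  89.  31.]
air_pivot scene 0.47 [287.6 288.2] 385 col [171.  112.9 112.6] z25 [609.1 -17.2] rect [291. 296.  15.  48.   4.]
blue_bottle top 0.62 [262.7 133.5] 786 col [112.7 127.5 129.5] z25 [794.6 153. ] rect [264. 133.  37.  25.  72.]
blue_bottle scene 0.85 [350.4 389.1] 2918 col [138.1 167.5 173. ] z25 [769.7 141.8] rect [352. 390.  75.  45.  90.]
loupe top 0.59 [300.9 249.2] 161 col [51.6 55.1 56.9] z25 [515.3  51.5] rect [300. 252.  13.  13.  90.]
loupe scene 0.72 [341.2 265.6] 373 col [50.8 54.1 56.9] z25 [524.6  56.6] rect [342. 266.  23.  19.  90.]
loupe scene 0.32 [238.8 231.1] 6512 col [190.6 188.6 185.2] z25 [ 487.9 -171.6] rect [238. 219. 136.  67.   4.]
```

```bash
python3 - <<'E'
import cv2
im=cv2.imread('pics/top0.png'); sc=cv2.imread('pics/scene0.png')
a=cv2.resize(im[150:310,290:470],(720,640)[:2] and (600,533),interpolation=cv2.INTER_CUBIC)
cv2.imwrite('pics/crop_cr.png',a)
E
```

```text
(no output)
```

View pics/crop_cr.png

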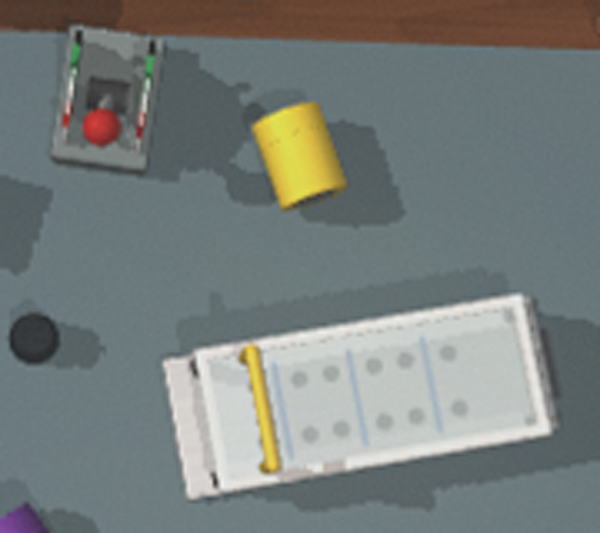

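The crop shows the blower with red marks at its near (-x) end and green marks at its far end. The guard is shut, with the yellow bar from (365,256) to (371,290). No other thing resembles the bar. Next I work out cradle and tin poses from colour.

```bash
cat >> h.py <<'E'
def tins(n,z=25,minarea=150):
    """blue band + bright body components -> centre, axis yaw"""
    c,im=snap(n); hsv=cv2.cvtColor(im,cv2.COLOR_RGB2HSV); H,S,V=[hsv[:,:,i].astype(int) for i in range(3)]
    return c,im,H,S,V
E
python3 - <<'E'
from h import *
np.set_printoptions(precision=3,suppress=True)
cs={n:snap(n) for n in('top','scene')}
c,im=cs['top']; hsv=cv2.cvtColor(im,cv2.COLOR_RGB2HSV).astype(int);H,S,V=hsv[...,0],hsv[...,1],hsv[...,2]
# tins
blue=(H>105)&(H<125)&(S>130); body=((S<45)&(V>135))
m=(blue|body).astype(np.uint8); m[:160]=0;m[335:]=0;m[:,:125]=0;m[:,300:]=0
n,l,st,ce=cv2.connectedComponentsWithStats(m)
for i in range(1,n):
    if st[i,4]<250: continue
    k=l==i; b=k&blue
    if b.sum()<20: continue
    rect=cv2.minAreaRect(cv2.findNonZero(k.astype(np.uint8)))
    cb=np.argwhere(b).mean(0)[::-1]; cw=np.argwhere(k&~blue).mean(0)[::-1]
    P=onz(c,[rect[0],cb,cw],30); d=P[1]-P[2]
    print('tin',np.r_[rect[0],rect[1]],st[i,4],P[0][:2],'axis yaw',np.arctan2(d[1],d[0]))
# guard
for t in('guard','cradle'):
  d=bot.outline_of(t,'top')[0]; r=cv2.minAreaRect(cv2.findNonZero(d['mask'].astype(np.uint8))); bx=cv2.boxPoints(r)
  z=55 if t=='guard' else 30
  P=onz(c,bx,z); print(t,P[:,:2].round(0).tolist(),P.mean(0)[:2])
  e=P[1]-P[0]; f=P[2]-P[1]; print(np.linalg.norm(e),np.arctan2(e[1],e[0]),np.linalg.norm(f),np.arctan2(f[1],f[0]))
y=(H>18)&(H<32)&(S>120); y[:235]=0;y[305:]=0;y[:,:340]=0;y[:,400:]=0
r=cv2.minAreaRect(cv2.findNonZero(y.astype(np.uint8)));print('bar px',r)
P=onz(c,cv2.boxPoints(r),97);print(P[:,:2],P.mean(0))
c2,im2=cs['scene'];h2=cv2.cvtColor(im2,cv2.COLOR_RGB2HSV).astype(int)
red=(((H<8)|(H>172))&(S>120)); red[:170]=0;red[200:]=0;red[:,:305]=0;red[:,340:]=0
H2,S2=h2[...,0],h2[...,1]; r2=(((H2<8)|(H2>172))&(S2>120)); r2[:265]=0;r2[292:]=0;r2[:,:280]=0;r2[:,305:]=0
k=np.ones((5,5),np.uint8)
p1=np.argwhere(cv2.morphologyEx(red.astype(np.uint8),cv2.MORPH_OPEN,k)).mean(0)[::-1];p2=np.argwhere(cv2.morphologyEx(r2.astype(np.uint8),cv2.MORPH_OPEN,k)).mean(0)[::-1]
print('ball',p1,p2,tri([c,c2],[[p1],[p2]]))
E
```

```text
tin [271.65  209.55   20.555  27.196] 458 [606.742 123.237] axis yaw -0.41550288319585066
tin [226.6   210.8    27.828  20.239] 464 [600.56  229.042] axis yaw 0.2529922158369782
tin [176.352 216.064  21.645  27.906] 456 [584.47  346.391] axis yaw -0.3050409518431787
tin [222.942 289.157  21.029  28.236] 480 [416.749 227.793] axis yaw -0.6590055618616533
tin [243.092 317.61   10.421  35.616] 359 [353.301 178.38 ] axis yaw nan
guard [[501.0, -56.0], [549.0, -282.0], [451.0, -300.0], [404.0, -76.0]] [ 476.11  -178.605]
231.209977998133 -1.3602708142901765 99.75690694451501 -2.9677932534879017
cradle [[499.0, -36.0], [554.0, -303.0], [453.0, -319.0], [400.0, -56.0]] [ 476.497 -178.443]
271.94022330732776 -1.3691590289040685 102.29170563100635 -2.978223892111236
bar px ((367.54400634765625, 272.4919738769531), (37.6553840637207, 5.36656379699707), 79.69515228271484)
[[ 498.772  -83.539]
 [ 501.232  -95.121]
 [ 420.558 -110.954]
 [ 418.16   -99.477]] [459.681 -97.273  97.   ]
ball [319.629 187.551] [292.709 279.327] [647.997  11.735  91.786]<stdin>:14: RuntimeWarning: Mean of empty slice.
  ret = um.true_divide(
```

```bash
python3 -m jog '[[0,0,0,0,0,0.14],[0,0,0,0,0,0.14],[0,0,0,0,0,0.14],[0,0,0,0,0,0.14],[0,0,0,0,0,0.14],[0,0,0,0,0,0.14],[0,0,0,0,0,0.14],[0,0,0,0,0,0.14],[0,0,0,0,0,0.14],[0,0,0,0,0,0.14],[0,0,0,0,0,0.14],[0,0,0,0,0,0.14]]' 50
python3 -m jog '[[0,0,0,0,0,0.14],[0,0,0,0,0,0.14],[0,0,0,0,0,0.14],[0,0,0,0,0,0.14],[0,0,0,0,0,0.14],[0,0,0,0,0,0.14],[0,0,0,0,0,0]]'
cat >> h.py <<'E'
def go(x,y,z,yaw=None,step=48):
    o=bot.get_obs(); Rt=R.from_euler('xyz',o['tcp_rot']); y0=R.as_euler(Rt,'xyz')[2]
    if yaw is None: yaw=y0
    dy=(yaw-y0+np.pi)%(2*np.pi)-np.pi; Re=R.from_euler('xyz',[np.pi,0,yaw])
    tilt=(Re.inv()*R.from_euler('z',dy)*Rt).as_rotvec()
    d=Re.inv().apply(np.r_[x,y,z]-o['tool_pos']); n=max(1,int(np.ceil(np.linalg.norm(d)/step)))
    print(f"t={o['time']:.1f} pos {o['tool_pos'].round(1)} yaw {y0:.3f} j6 {o['joint_positions'][5]:.2f}; turn rz total {-dy:.3f} ({int(np.ceil(abs(dy)/.14))} rows), then tool shift {d.round(1)} = {n} x {(d/n).round(1)}; tilt err {tilt.round(3)}; w {o['grip_width']:.1f}")
E
python3 -c "
from h import *
go(459.7,-97.3,190,.2)"
```

```text
time: 2.4
tool_pos: [210.1, 481.1, 226.7]
tcp_rot: [-3.142, -0.0, 1.044]
contact_force: [0.1, 0.2, 0.1]
grip_width: 46.2
finger_force: 0.0
time: 3.1
tool_pos: [210.1, 481.1, 226.7]
tcp_rot: [-3.142, -0.0, 0.209]
contact_force: [-0.3, 0.1, -0.5]
grip_width: 46.0
finger_force: 0.0
t=3.1 pos [210.1 481.1 226.7] yaw 0.209 j6 2.38; turn rz total 0.009 (1 rows), then tool shift [129.7 616.5  36.7] = 14 x [ 9.3 44.   2.6]; tilt err [ 0.  0. -0.]; w 46.0
```

```bash
python3 -m jog '[[10,47.5,0,0,0,0.01],[10,47.5,0,0,0,0],[10,47.5,0,0,0,0],[10,47.5,0,0,0,0],[10,47.5,0,0,0,0],[10,47.5,0,0,0,0],[10,47.5,0,0,0,0],[10,47.5,0,0,0,0],[10,47.5,0,0,0,0],[10,47.5,0,0,0,0],[10,47.5,0,0,0,0],[10,47.5,0,0,0,0]]'
python3 -m jog '[[10,46,0,0,0,0],[0,0,0,0,0,0],[0,0,0,0,0,0],[0,0,0,0,0,0]]'
python3 - <<'E'
from h import *
c,im=snap('wrist','w1'); go(459.7,-97.3,190,.2)
hsv=cv2.cvtColor(im,cv2.COLOR_RGB2HSV).astype(int);H,S,V=hsv[...,0],hsv[...,1],hsv[...,2]
y=((H>18)&(H<32)&(S>120)).astype(np.uint8)
n,l,st,ce=cv2.connectedComponentsWithStats(y)
i=1+np.argmax(st[1:,4]);r=cv2.minAreaRect(cv2.findNonZero((l==i).astype(np.uint8)));print(r,st[i])
print(onz(c,np.r_[[r[0]],cv2.boxPoints(r)],97).round(1)); print('expected bar px',proj(c,[459.7,-97.3,96]))
E
```

```text
time: 4.3
tool_pos: [441.8, -55.6, 227.0]
tcp_rot: [3.141, -0.001, 0.204]
contact_force: [0.6, 1.2, 0.1]
grip_width: 45.9
finger_force: 0.0
time: 4.7
tool_pos: [459.7, -95.6, 226.6]
tcp_rot: [-3.141, 0.001, 0.202]
contact_force: [-0.2, -0.1, 0.1]
grip_width: 46.0
finger_force: 0.0
t=4.8 pos [459.7 -95.4 226.8] yaw 0.202 j6 1.00; turn rz total 0.002 (1 rows), then tool shift [-0.4  1.9 36.8] = 1 x [-0.4  1.9 36.8]; tilt err [ 0.001 -0.     0.   ]; w 45.9
((382.46044921875, 407.09442138671875), (15.799376487731934, 421.03033447265625), 88.38851928710938) [ 172  394  422   21 4332]
[[ 325.4 -177.    97. ]
 [ 291.6   -8.6   97. ]
 [ 368.1 -350.1   97. ]
 [ 353.1 -357.5   97. ]
 [ 275.8  -10.3   97. ]]
expected bar px [[319.64091021 230.25268668]]
```

View pics/w1.png

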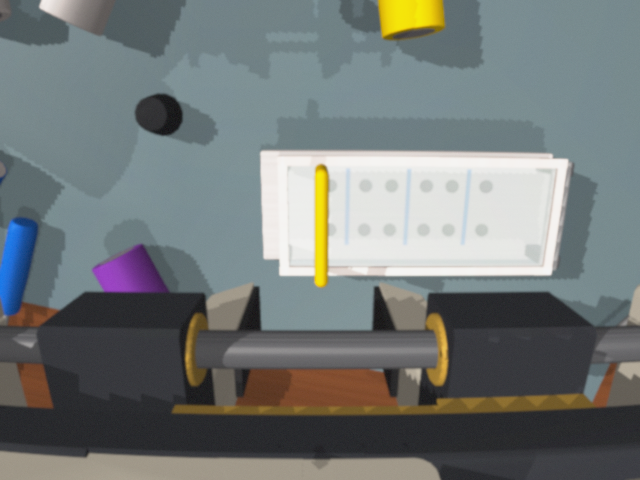

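The wrist picture shows the bar at columns 315–328, rows 165–286, with its middle at (321,226). That is within 3 mm of my estimate, so I go down and pinch it.

```bash
python3 -m jog '[[0,2.5,36,0,0,0],[0,0,36,0,0,0],[0,0,36,0,0,0],[0,0,20,0,0,0],[0,0,15,0,0,0],[0,0,0,0,0,0],[0,0,0,0,0,0]]'
python3 -m jog '[[0,0,0,0,0,0],[0,0,0,0,0,0],[0,0,0,0,0,0],[0,0,0,0,0,0],[0,0,0,0,0,0],[0,0,0,0,0,0]]' 0
python3 - <<'E'
import numpy as np
# arc in cradle y,z of bar; tool y = -cradle y, tool z = down until tilt; steps of 0.13 rad, tilt about tool x from step at the end
a=.221; y0,z0=np.cos(a)*205,np.sin(a)*205
tilt=0
# tool tilt: start after guard 0.9, total 0.4
g=0; pos=np.array([y0,z0]); L=12  # tcp beyond bar
N=15; G=np.linspace(0,1.93,N+1)
tl=np.interp(G,[0,.9,1.93],[0,0,.45])
def tcp(g,t): # tilt t: tool z dir in (y,z): from (0,-1) rotated so tool points +y: (sin t,-cos t)
    b=205*np.array([np.cos(a+g),np.sin(a+g)]); return b+L*np.array([np.sin(t),-np.cos(t)])
for i in range(N):
    d=tcp(G[i+1],tl[i+1])-tcp(G[i],tl[i]); t=tl[i]
    zt=np.array([np.sin(t),-np.cos(t)]); yt=np.array([-np.cos(t),-np.sin(t)])
    print(G[i+1].round(2),'[0,%.1f,%.1f,%.3f,0,0]'%(d@yt,d@zt,tl[i+1]-tl[i]))
E
```

```text
time: 5.45
tool_pos: [460.9, -98.2, 84.3]
tcp_rot: [3.142, -0.0, 0.202]
contact_force: [0.6, 0.0, -0.1]
grip_width: 45.8
finger_force: 0.0
time: 6.05
tool_pos: [460.8, -98.9, 83.9]
tcp_rot: [-3.141, -0.0, 0.2]
contact_force: [-0.4, 1.0, 1.3]
grip_width: 9.0
finger_force: 30.0
0.13 [0,7.4,-25.3,0.000,0,0]
0.26 [0,10.6,-24.1,0.000,0,0]
0.39 [0,13.6,-22.6,0.000,0,0]
0.51 [0,16.4,-20.6,0.000,0,0]
0.64 [0,18.9,-18.4,0.000,0,0]
0.77 [0,21.1,-15.8,0.000,0,0]
0.9 [0,23.0,-12.9,0.000,0,0]
1.03 [0,23.8,-9.9,0.056,0,0]
1.16 [0,24.4,-8.1,0.056,0,0]
1.29 [0,24.9,-6.3,0.056,0,0]
1.42 [0,25.3,-4.4,0.056,0,0]
1.54 [0,25.6,-2.5,0.056,0,0]
1.67 [0,25.7,-0.6,0.056,0,0]
1.8 [0,25.7,1.3,0.056,0,0]
1.93 [0,25.5,3.2,0.056,0,0]
```

```bash
python3 -m jog '[[0,3.5,-12.7,0,0,0],[0,3.9,-12.6,0,0,0],[0,10.6,-24.1,0,0,0],[0,13.6,-22.6,0,0,0],[0,16.4,-20.6,0,0,0],[0,18.9,-18.4,0,0,0],[0,21.1,-15.8,0,0,0],[0,23,-12.9,0,0,0],[0,0,0,0,0,0]]'
python3 -m jog '[[0,23.8,-9.9,0.056,0,0],[0,24.4,-8.1,0.056,0,0],[0,24.9,-6.3,0.056,0,0],[0,25.3,-4.4,0.056,0,0],[0,25.6,-2.5,0.056,0,0],[0,25.7,-0.6,0.056,0,0],[0,0,0,0,0,0]]'
```

```text
time: 6.95
tool_pos: [483.0, -209.3, 226.4]
tcp_rot: [3.14, -0.002, 0.198]
contact_force: [-4.6, 8.6, 15.7]
grip_width: 9.0
finger_force: 30.0
time: 7.65
tool_pos: [512.5, -360.0, 232.1]
tcp_rot: [-2.806, -0.0, 0.195]
contact_force: [-0.8, -3.1, 4.6]
grip_width: 8.7
finger_force: 30.0
```

```bash
python3 -m jog '[[0,12.8,0.5,0.028,0,0],[0,12.8,0.8,0.028,0,0],[0,12.8,1.4,0.028,0,0],[0,9,1.2,0.02,0,0],[0,0,0,0,0,0],[0,0,0,0,0,0]]'
python3 -m jog '[[0,0,0,0,0,0],[0,0,0,0,0,0],[0,0,0,0,0,0]]' 32
```

```text
time: 8.25
tool_pos: [520.2, -397.8, 212.5]
tcp_rot: [-2.702, 0.002, 0.199]
contact_force: [-4.4, -2.8, 1.7]
grip_width: 8.7
finger_force: 30.0
time: 8.55
tool_pos: [521.4, -396.1, 212.8]
tcp_rot: [-2.701, -0.0, 0.201]
contact_force: [-0.6, -1.6, 0.7]
grip_width: 27.1
finger_force: 0.0
```

```bash
python3 -m jog '[[0,0,-15,0,0,0],[0,0,-20,0,0,0],[0,0,-25,0,0,0],[0,0,-30,0,0,0],[0,0,-30,0,0,0],[0,0,0,-0.11,0,0],[0,0,0,-0.11,0,0],[0,0,0,-0.11,0,0],[0,0,0,-0.11,0,0],[0,0,0,0,0,0]]'
python3 - <<'E'
from h import *
c,im=snap('scene'); c2,im2=snap('top'); a=np.hstack([im[80:330,100:400],im2[150:400,320:620]]); cv2.imwrite('pics/g1.png',a[:,:,::-1])
go(400,200,300,None)
E
```

```text
time: 9.55
tool_pos: [531.4, -439.8, 316.9]
tcp_rot: [-3.127, -0.003, 0.201]
contact_force: [-0.2, 1.2, 0.2]
grip_width: 29.6
finger_force: 0.0
t=9.7 pos [ 531.5 -442.7  316.8] yaw 0.198 j6 0.56; turn rz total -0.000 (0 rows), then tool shift [  -2.6 -656.    16.8] = 14 x [ -0.2 -46.9   1.2]; tilt err [ 0.016  0.004 -0.   ]; w 29.5
```

View pics/g1.png

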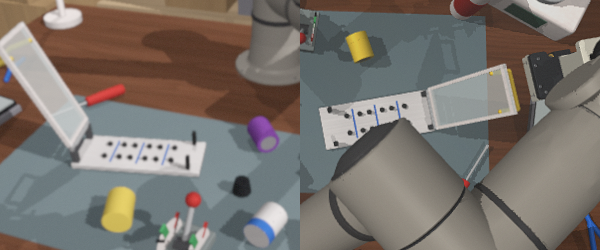

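Guard stands open against its stop (panel leaning past vertical in both views). Now the first tin, (607,123).

```bash
python3 -m jog '[[0,0,0,0.016,0,-0.137],[0,0,0,0,0,-0.137],[0,0,0,0,0,-0.137],[0,0,0,0,0,-0.137],[0,0,0,0,0,-0.137],[0,0,0,0,0,-0.137],[0,0,0,0,0,-0.137],[0,0,0,0,0,0]]' 100
python3 -c "
from h import *
go(606.7,123.2,180,1.156)"
```

```text
time: 10.45
tool_pos: [531.4, -445.0, 314.9]
tcp_rot: [-3.125, -0.027, 1.156]
contact_force: [0.1, 0.3, 0.0]
grip_width: 88.5
finger_force: 0.0
t=10.4 pos [ 531.4 -445.   314.9] yaw 1.156 j6 -0.40; turn rz total -0.000 (1 rows), then tool shift [ 550.3 -160.   134.9] = 13 x [ 42.3 -12.3  10.4]; tilt err [ 0.017  0.027 -0.   ]; w 88.5
```

```bash
python3 -m jog '[[42.3,-12.3,0,-0.017,-0.027,0],[42.3,-12.3,0,0,0,0],[42.3,-12.3,0,0,0,0],[42.3,-12.3,0,0,0,0],[42.3,-12.3,0,0,0,0],[42.3,-12.3,0,0,0,0],[42.3,-12.3,0,0,0,0],[42.3,-12.3,10,0,0,0],[42.3,-12.3,20,0,0,0],[42.3,-12.3,20,0,0,0],[42.3,-12.3,20,0,0,0],[42.3,-12.3,30,0,0,0]]'
python3 -m jog '[[42.3,-12.3,34,0,0,0],[0,0,0,0,0,0],[0,0,0,0,0,0],[0,0,0,0,0,0]]'
cat >> h.py <<'E'
def findtins(n='wrist',f=None):
    c,im=snap(n,f); hsv=cv2.cvtColor(im,cv2.COLOR_RGB2HSV).astype(int);H,S,V=hsv[...,0],hsv[...,1],hsv[...,2]
    blue=(H>105)&(H<125)&(S>130); body=((S<45)&(V>135)); m=(blue|body)
    if n=='wrist': m[285:]=False
    m=cv2.morphologyEx(m.astype(np.uint8),cv2.MORPH_OPEN,np.ones((3,3),np.uint8))
    k,l,st,ce=cv2.connectedComponentsWithStats(m); out=[]
    for i in range(1,k):
        g=l==i; b=g&blue
        if st[i,4]<(1500 if n=='wrist' else 200) or b.sum()<.08*st[i,4] or b.sum()>.7*st[i,4]: continue
        r=cv2.minAreaRect(cv2.findNonZero(g.astype(np.uint8))); 
        cb=np.argwhere(b).mean(0)[::-1]; cw=np.argwhere(g&~blue).mean(0)[::-1]
        P=onz(c,[r[0],cb,cw],28); d=P[1]-P[2]; bp=onz(c,cv2.boxPoints(r),28)
        # axis yaw from rect edge nearest to blue-white direction
        es=[bp[1]-bp[0],bp[2]-bp[1]]; e=max(es,key=lambda v:abs(v@d)/np.linalg.norm(v)); e*=np.sign(e@d)
        out.append((P[0][:2],np.arctan2(e[1],e[0]),np.arctan2(d[1],d[0])))
        print('tin',np.round(r[0]),'size',[round(np.linalg.norm(v)) for v in es],'xy',P[0][:2].round(1),'axis rect %.3f blue %.3f'%out[-1][1:], 'touch' if st[i,1]+st[i,3]>=285 or st[i,0]<=0 or st[i,1]<=0 else '')
    return out,im
E
python3 -c "
from h import *
go(606.7,123.2,180,1.156)
findtins('wrist','w2')"
```

```text
time: 11.65
tool_pos: [602.1, 79.1, 218.2]
tcp_rot: [3.139, -0.0, 1.151]
contact_force: [0.6, -0.3, 0.2]
grip_width: 91.7
finger_force: 0.0
time: 12.05
tool_pos: [606.8, 115.6, 188.2]
tcp_rot: [3.139, 0.001, 1.153]
contact_force: [0.2, -0.7, 0.2]
grip_width: 91.7
finger_force: 0.0
t=12.1 pos [606.8 115.6 188.2] yaw 1.153 j6 0.48; turn rz total -0.003 (1 rows), then tool shift [ 6.9 -3.2  8.2] = 1 x [ 6.9 -3.2  8.2]; tilt err [-0.002 -0.001 -0.   ]; w 91.7
```

View pics/w2.png

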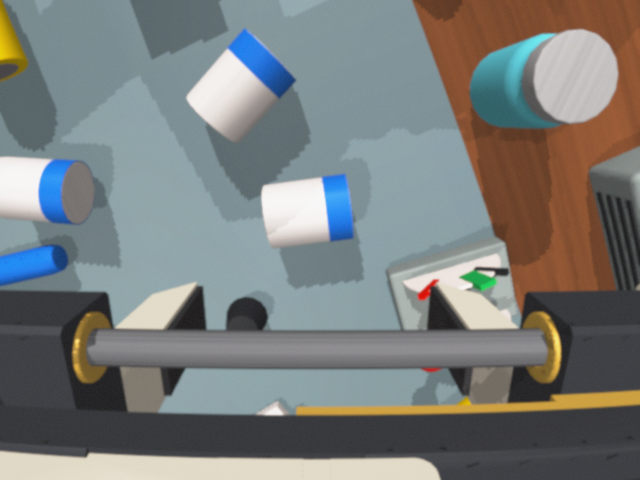

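The wrist view shows the target tin at (308,210), axis nearly level in the image. The next tin is at (240,85), the lever box at (450,290) and the jar at (545,80). My mask needs a higher brightness threshold.

```bash
python3 - <<'E'
import cv2
im=cv2.imread('pics/w2.png');h=cv2.cvtColor(im,cv2.COLOR_BGR2HSV)
for p in [(290,225),(310,195),(340,205),(280,200),(380,200),(200,200),(150,120),(310,240)]: print(p,h[p[1],p[0]])
E
sed -i 's/body=((S<45)&(V>135)); m=(blue|body)/body=(S<45)\&(V>(175 if n=="wrist" else 135)); m=(blue|body)/' h.py
python3 -c "
from h import *
findtins('wrist')"
```

```text
(290, 225) [ 12   5 243]
(310, 195) [  0   1 246]
(340, 205) [105 200 246]
(280, 200) [  0   1 247]
(380, 200) [ 96  42 168]
(200, 200) [ 98  39 170]
(150, 120) [ 97  41 169]
(310, 240) [ 12  15 167]
tin [238.  87.] size [67, 50] xy [595.8 228.7] axis rect 0.332 blue 0.193 
tin [ 34. 189.] size [52, 61] xy [414.5 230.2] axis rect -0.498 blue -0.763 touch
tin [306. 209.] size [68, 49] xy [603.8 126.8] axis rect -0.369 blue -0.757
```

```bash
sed -i 's/blue=(H>105)/blue=(H>100)/' h.py; python3 -m jog '[[0,0,0,0,0,-0.087],[0,0,0,0,0,0],[0,0,0,0,0,0]]'; python3 -c "
from h import *
go(604,127,6,1.24)
findtins('wrist')"
```

```text
time: 12.45
tool_pos: [606.0, 115.9, 188.2]
tcp_rot: [3.139, 0.001, 1.239]
contact_force: [-0.8, 0.8, 0.3]
grip_width: 91.6
finger_force: 0.0
t=12.4 pos [606.  115.9 188.2] yaw 1.239 j6 0.40; turn rz total -0.001 (1 rows), then tool shift [  9.8  -5.5 182.2] = 4 x [ 2.5 -1.4 45.5]; tilt err [-0.002 -0.001 -0.   ]; w 91.6
tin [253.  81.] size [68, 50] xy [597.1 228.2] axis rect 0.373 blue 0.201 
tin [ 34. 164.] size [52, 63] xy [413.6 231.2] axis rect -0.518 blue -0.588 touch
tin [308. 209.] size [67, 50] xy [603.7 126.6] axis rect -0.333 blue -0.335
```

Consistent (axis -0.33). I go down and pinch.

```bash
python3 -m jog '[[5,-3,45,0,0,0],[5,-2.5,45,0,0,0],[0,0,45,0,0,0],[0,0,30,0,0,0],[0,0,16,0,0,0],[0,0,0,0,0,0]]'
python3 -m jog '[[0,0,0,0,0,0],[0,0,0,0,0,0],[0,0,0,0,0,0],[0,0,0,0,0,0],[0,0,0,0,0,0]]' 20
python3 -m jog '[[0,0,-20,0,0,0],[0,0,-40,0,0,0],[0,0,-45,0,0,0],[0,0,-45,0,0,0],[0,0,0,0,0,-0.132],[0,0,0,0,0,-0.132],[0,0,0,0,0,-0.132],[0,0,0,0,0,-0.132],[0,0,0,0,0,0]]'
python3 -c "
from h import *
go(475,-174,150,1.77)
th=.2
for n,y in (('a',-54),('b',0),('c',54)): print(n,475-y*np.sin(th),-174+y*np.cos(th))"
```

```text
time: 13.1
tool_pos: [602.1, 127.3, 3.8]
tcp_rot: [-3.138, 0.003, 1.241]
contact_force: [-1.1, 0.6, 0.3]
grip_width: 91.5
finger_force: 0.0
time: 13.6
tool_pos: [604.5, 127.7, 7.5]
tcp_rot: [3.139, 0.001, 1.243]
contact_force: [-0.3, -0.6, 4.6]
grip_width: 64.1
finger_force: 29.7
time: 14.5
tool_pos: [603.3, 127.9, 156.1]
tcp_rot: [-3.141, 0.002, 1.772]
contact_force: [0.5, -0.2, -2.4]
grip_width: 64.3
finger_force: 29.7
t=14.5 pos [603.3 127.9 156.1] yaw 1.772 j6 -0.12; turn rz total 0.002 (1 rows), then tool shift [-270.5 -185.5    6.1] = 7 x [-38.6 -26.5   0.9]; tilt err [ 0.001 -0.002  0.   ]; w 64.3
a 485.7281438629333 -226.92359520342706
b 475.0 -174.0
c 464.2718561370667 -121.07640479657294
```

```bash
python3 -m jog '[[-38.6,-26.5,0,0,0,0],[-38.6,-26.5,0,0,0,0],[-38.6,-26.5,0,0,0,0],[-38.6,-26.5,0,0,0,0],[-38.6,-26.5,0,0,0,0],[-38.6,-26.5,0,0,0,0],[-38.6,-26.5,0,0,0,0],[0,0,-8,0,0,0],[0,0,0,0,0,0],[0,0,0,0,0,0]]'
python3 - <<'E'
from h import *
c,im=snap('wrist','w3'); go(475,-174,150,1.77)
th=.2
def W(x,y,z): return np.array([475+x*np.cos(th)-y*np.sin(th),-174+x*np.sin(th)+y*np.cos(th),z])
pts=[W(x,y,12) for x in(-50,50) for y in (-131,131)]+[W(s*40,108,44) for s in(-1,1)]+[W(0,y,21) for y in(-54,0,54)]
print(proj(c,pts).round(0).tolist())
for p in proj(c,pts): cv2.circle(im,tuple(int(v) for v in p),3,(255,0,255),-1)
cv2.imwrite('pics/w3.png',im[:,:,::-1])
E
```

```text
time: 15.5
tool_pos: [475.9, -173.0, 164.9]
tcp_rot: [3.141, 0.002, 1.77]
contact_force: [1.3, 1.3, -2.4]
grip_width: 64.4
finger_force: 29.7
t=15.6 pos [ 475.9 -172.6  164.6] yaw 1.771 j6 -0.70; turn rz total 0.001 (1 rows), then tool shift [-1.2 -1.2 14.6] = 1 x [-1.2 -1.2 14.6]; tilt err [-0.    -0.001 -0.   ]; w 64.4
[[256.0, 374.0], [241.0, 39.0], [374.0, 374.0], [386.0, 39.0], [250.0, 68.0], [378.0, 68.0], [315.0, 295.0], [314.0, 227.0], [314.0, 152.0]]
```

View pics/w3.png

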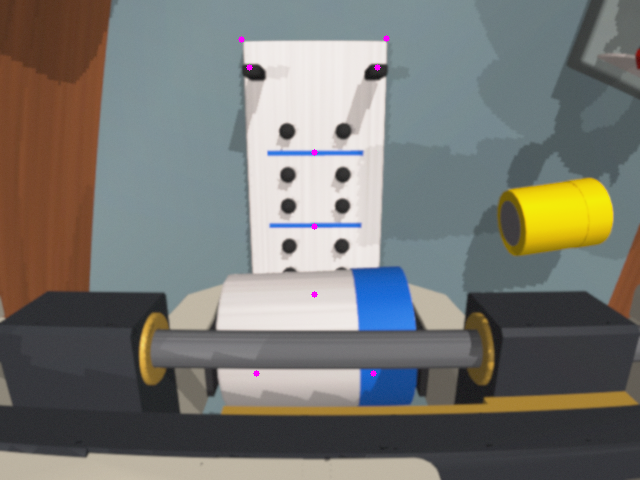

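Prediction (magenta) matches the cradle: corners at (243,40) and (386,40), saddle lines at rows 153 and 225. The tin is held centred. I place it in low_a.

```bash
python3 -m jog '[[-27,-1,0,0,0,0],[-27,0,20,0,0,0],[0,0,40,0,0,0],[0,0,40,0,0,0],[0,0,20,0,0,0],[0,0,10,0,0,0],[0,0,6,0,0,0],[0,0,4,0,0,0],[0,0,0,0,0,0]]'

```

```text
time: 16.45
tool_pos: [486.2, -226.9, 25.8]
tcp_rot: [3.14, 0.003, 1.771]
contact_force: [0.6, 1.6, 0.2]
grip_width: 63.8
finger_force: 29.7
```

```bash
python3 -m jog '[[0,0,1.5,0,0,0],[0,0,0,0,0,0]]'; python3 -m jog '[[0,0,0,0,0,0],[0,0,0,0,0,0],[0,0,0,0,0,0],[0,0,0,0,0,0]]' 90
python3 -m jog '[[0,0,-25,0,0,0],[0,0,-45,0,0,0],[0,0,-45,0,0,0],[0,0,-25,0,0,0],[10,0,0,0,0,0]]' 100
python3 -c "
from h import *
go(597,228.5,185,1.90)
findtins('top')"
```

```text
time: 16.65
tool_pos: [486.3, -227.1, 25.3]
tcp_rot: [3.139, 0.003, 1.771]
contact_force: [-1.3, 3.3, 8.8]
grip_width: 64.4
finger_force: 29.7
time: 17.05
tool_pos: [485.5, -227.3, 23.5]
tcp_rot: [3.141, 0.002, 1.771]
contact_force: [-0.1, 0.1, -0.2]
grip_width: 82.3
finger_force: 0.0
time: 17.55
tool_pos: [485.5, -219.0, 167.4]
tcp_rot: [3.135, 0.008, 1.77]
contact_force: [-0.0, -0.4, -0.1]
grip_width: 91.9
finger_force: 0.0
t=17.6 pos [ 485.5 -219.   167.4] yaw 1.770 j6 -0.77; turn rz total -0.130 (1 rows), then tool shift [387.4 250.2 -17.6] = 10 x [38.7 25.  -1.8]; tilt err [-0.006 -0.008 -0.   ]; w 91.9
tin [227. 211.] size [48, 66] xy [601.7 229.7] axis rect 0.364 blue 0.184 
tin [176. 216.] size [67, 51] xy [584.7 347.4] axis rect -0.125 blue -0.323 
tin [222. 289.] size [65, 46] xy [417.2 229.7] axis rect -0.511 blue -0.656 touch
```

```bash
python3 -m jog '[[0,0,-10,0.006,0.008,-0.13],[38.7,25,0,0,0,0],[38.7,25,0,0,0,0],[38.7,25,0,0,0,0],[38.7,25,0,0,0,0],[38.7,25,0,0,0,0],[38.7,25,0,0,0,0],[38.7,25,0,0,0,0],[38.7,25,0,0,0,0],[38.7,25,-3,0,0,0],[38.7,25,-5,0,0,0],[0,0,0,0,0,0]]'
python3 -m jog '[[0,0,0,0,0,0],[0,0,0,0,0,0]]'
python3 -c "
from h import *
o,_=findtins('wrist')
t=min(o,key=lambda t:np.hypot(*(t[0]-bot.get_obs()['tool_pos'][:2]))); go(*t[0],6,(t[1]+np.pi/2))"
```

```text
time: 18.8
tool_pos: [594.0, 235.6, 180.6]
tcp_rot: [-3.135, -0.009, 1.906]
contact_force: [-0.0, -0.5, -0.4]
grip_width: 91.7
finger_force: 0.0
time: 19.0
tool_pos: [593.7, 229.0, 181.0]
tcp_rot: [-3.133, -0.006, 1.9]
contact_force: [-0.4, 0.4, -0.7]
grip_width: 91.7
finger_force: 0.0
tin [357.  61.] size [50, 68] xy [582.1 348.3] axis rect -0.103 blue -0.305 
tin [ 71. 132.] size [91, 104] xy [397.  236.8] axis rect -0.826 blue -0.497 
tin [320. 224.] size [66, 51] xy [595.9 229.6] axis rect 0.330 blue 0.304 
t=19.1 pos [594.  228.7 181.5] yaw 1.900 j6 -0.09; turn rz total -0.001 (1 rows), then tool shift [  0.2   2.1 175.5] = 4 x [ 0.   0.5 43.9]; tilt err [ 0.008  0.007 -0.   ]; w 91.6
```

```bash
python3 -m jog '[[0,2,45,-0.008,-0.007,0],[0,0,45,0,0,0],[0,0,42,0,0,0],[0,0,28,0,0,0],[0,0,15,0,0,0],[0,0,0,0,0,0],[0,0,0,0,0,0]]'
python3 -m jog '[[0,0,0,0,0,0],[0,0,0,0,0,0],[0,0,0,0,0,0],[0,0,0,0,0,0],[0,0,0,0,0,0]]' 20
python3 -m jog '[[0,0,-20,0,0,0],[0,0,-40,0,0,0],[0,0,-45,0,0,0],[0,0,-45,0,0,0],[0,0,-10,0,0,0.13],[0,0,0,0,0,0],[0,0,0,0,0,0]]'
python3 -c "
from h import *
go(475,-174,165,1.77)"
```

```text
time: 19.75
tool_pos: [597.4, 230.5, 8.9]
tcp_rot: [3.137, 0.001, 1.9]
contact_force: [0.3, 0.6, 0.9]
grip_width: 92.1
finger_force: 0.0
time: 20.25
tool_pos: [596.5, 231.1, 8.2]
tcp_rot: [3.138, 0.0, 1.901]
contact_force: [-1.1, -1.2, 4.5]
grip_width: 64.1
finger_force: 29.7
time: 20.95
tool_pos: [595.2, 230.7, 166.2]
tcp_rot: [3.141, 0.0, 1.774]
contact_force: [-0.9, -0.8, -2.5]
grip_width: 64.1
finger_force: 29.7
t=20.9 pos [595.2 230.7 166.2] yaw 1.774 j6 0.05; turn rz total 0.004 (1 rows), then tool shift [-372.9 -197.9    1.2] = 9 x [-41.4 -22.    0.1]; tilt err [-0. -0. -0.]; w 64.1
```

```bash
python3 -m jog '[[-41.4,-22,0,0,0,0],[-41.4,-22,0,0,0,0],[-41.4,-22,0,0,0,0],[-41.4,-22,0,0,0,0],[-41.4,-22,0,0,0,0],[-41.4,-22,0,0,0,0],[-41.4,-22,0,0,0,0],[-41.4,-22,0,0,0,0],[-41.4,-22,0,0,0,0],[0,0,0,0,0,0],[0,0,0,0,0,0],[0,0,0,0,0,0]]'
python3 -c "
from h import *
go(475,-174,26,1.77)
c,im=snap('wrist','w4')"
```

```text
time: 22.15
tool_pos: [475.6, -172.6, 165.9]
tcp_rot: [3.141, -0.002, 1.773]
contact_force: [0.7, 1.1, -2.1]
grip_width: 64.2
finger_force: 29.7
t=22.1 pos [ 475.6 -172.6  165.9] yaw 1.773 j6 -0.70; turn rz total 0.003 (1 rows), then tool shift [ -1.3  -0.9 139.9] = 3 x [-0.4 -0.3 46.6]; tilt err [-0.001  0.002  0.   ]; w 64.2
```

View pics/w4.png

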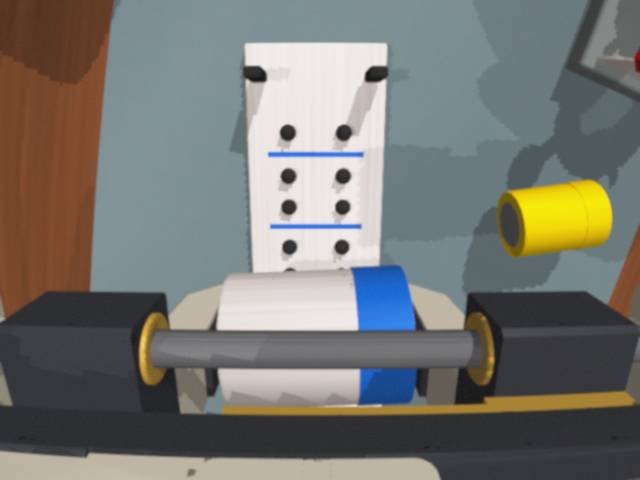

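Held tin is centred at (315,336) and the middle saddle line is at row 226. I lower it.

```bash
python3 -m jog '[[0,-1,40,0,0,0],[0,0,40,0,0,0],[0,0,30,0,0,0],[0,0,16,0,0,0],[0,0,8,0,0,0],[0,0,4,0,0,0],[0,0,2,0,0,0],[0,0,0,0,0,0]]'
python3 -m jog '[[0,0,1,0,0,0],[0,0,0,0,0,0],[0,0,0,0,0,0]]'
python3 -m jog '[[0,0,0,0,0,0],[0,0,0,0,0,0],[0,0,0,0,0,0],[0,0,0,0,0,0]]' 90
python3 -m jog '[[0,0,-25,0,0,0],[0,0,-45,0,0,0],[0,0,-45,0,0,0],[0,0,-30,0,0,0],[0,0,0,0,0,0]]' 100
python3 -c "
from h import *
go(582.5,348,185,1.42)
findtins('top')"
```

```text
time: 23.0
tool_pos: [475.9, -173.7, 27.7]
tcp_rot: [3.138, 0.001, 1.772]
contact_force: [-0.5, 0.3, -1.7]
grip_width: 64.2
finger_force: 29.7
time: 23.3
tool_pos: [475.7, -174.0, 26.6]
tcp_rot: [3.138, 0.001, 1.771]
contact_force: [0.3, 0.3, -1.1]
grip_width: 64.4
finger_force: 29.7
time: 23.7
tool_pos: [475.4, -173.8, 26.1]
tcp_rot: [3.139, 0.0, 1.771]
contact_force: [0.6, -0.6, 0.6]
grip_width: 82.3
finger_force: 0.0
time: 24.2
tool_pos: [477.2, -175.0, 175.6]
tcp_rot: [3.132, 0.006, 1.771]
contact_force: [0.3, -0.6, -0.2]
grip_width: 91.8
finger_force: 0.0
t=24.2 pos [ 477.2 -175.   175.6] yaw 1.771 j6 -0.70; turn rz total 0.351 (3 rows), then tool shift [532.9  25.5  -9.4] = 12 x [44.4  2.1 -0.8]; tilt err [-0.009 -0.006 -0.   ]; w 91.8
tin [176. 216.] size [67, 51] xy [584.6 346.9] axis rect -0.125 blue -0.321 
tin [223. 289.] size [65, 49] xy [416.4 228.3] axis rect -0.511 blue -0.725 touch
```

```bash
python3 -m jog '[[0,0,0,0,0,0.117],[0,0,0,0,0,0.117],[0,0,0,0,0,0.117],[44.4,2.1,0,0,0,0],[44.4,2.1,0,0,0,0],[44.4,2.1,0,0,0,0],[44.4,2.1,0,0,0,0],[44.4,2.1,0,0,0,0],[44.4,2.1,0,0,0,0],[44.4,2.1,0,0,0,0],[44.4,2.1,0,0,0,0],[44.4,2.1,0,0,0,0]]'
python3 -m jog '[[44.4,2.1,-5,0,0,0],[44.4,2.1,-5,0,0,0],[44.4,2.1,0,0,0,0],[0,0,0,0,0,0],[0,0,0,0,0,0],[0,0,0,0,0,0]]'
python3 -c "
from h import *
o,_=findtins('wrist')
t=min(o,key=lambda t:np.hypot(*(t[0]-bot.get_obs()['tool_pos'][:2]))); go(*t[0],6,(t[1]+np.pi/2))"
```

```text
time: 25.45
tool_pos: [553.0, 220.0, 169.5]
tcp_rot: [-3.141, 0.0, 1.42]
contact_force: [0.6, -0.2, 0.5]
grip_width: 91.5
finger_force: 0.0
time: 26.05
tool_pos: [579.5, 348.0, 180.1]
tcp_rot: [3.141, 0.001, 1.419]
contact_force: [-0.0, -2.0, 0.6]
grip_width: 91.8
finger_force: 0.0
tin [319. 220.] size [67, 50] xy [582.  349.7] axis rect -0.153 blue -0.193 
t=26.1 pos [579.8 347.7 180.7] yaw 1.419 j6 0.58; turn rz total 0.000 (1 rows), then tool shift [  2.3   1.8 174.7] = 4 x [ 0.6  0.5 43.7]; tilt err [-0.001 -0.    -0.   ]; w 91.4
```

```bash
python3 -m jog '[[2,2,45,0,0,0],[0,0,45,0,0,0],[0,0,42,0,0,0],[0,0,28,0,0,0],[0,0,15,0,0,0],[0,0,0,0,0,0],[0,0,0,0,0,0]]'
python3 -m jog '[[0,0,0,0,0,0],[0,0,0,0,0,0],[0,0,0,0,0,0],[0,0,0,0,0,0],[0,0,0,0,0,0]]' 20
python3 -m jog '[[0,0,-20,0,0,0],[0,0,-40,0,0,0],[0,0,-45,0,0,0],[0,0,-45,0,0,0],[0,0,-10,0,0,-0.117],[0,0,0,0,0,-0.117],[0,0,0,0,0,-0.117],[0,0,0,0,0,0],[0,0,0,0,0,0]]'
python3 -c "
from h import *
go(464.3,-121,165,1.77)"
```

```text
time: 26.8
tool_pos: [583.8, 350.7, 8.1]
tcp_rot: [3.137, -0.002, 1.419]
contact_force: [0.4, 0.8, 1.1]
grip_width: 91.1
finger_force: 0.0
time: 27.3
tool_pos: [583.0, 351.0, 7.3]
tcp_rot: [3.138, -0.001, 1.42]
contact_force: [-0.2, -0.8, 3.0]
grip_width: 64.5
finger_force: 29.7
time: 28.2
tool_pos: [582.1, 350.7, 166.0]
tcp_rot: [3.14, 0.0, 1.768]
contact_force: [1.1, -0.5, -2.4]
grip_width: 64.4
finger_force: 29.7
t=28.2 pos [582.1 350.7 166. ] yaw 1.768 j6 0.23; turn rz total -0.002 (1 rows), then tool shift [-439.1 -208.8    1. ] = 11 x [-39.9 -19.    0.1]; tilt err [-0.001 -0.    -0.   ]; w 64.4
```

```bash
python3 -m jog '[[-39.9,-19,0,0,0,0],[-39.9,-19,0,0,0,0],[-39.9,-19,0,0,0,0],[-39.9,-19,0,0,0,0],[-39.9,-19,0,0,0,0],[-39.9,-19,0,0,0,0],[-39.9,-19,0,0,0,0],[-39.9,-19,0,0,0,0],[-39.9,-19,0,0,0,0],[-39.9,-19,0,0,0,0],[-39.9,-19,0,0,0,0],[0,0,0,0,0,0]]'
python3 -m jog '[[0,0,0,0,0,0],[0,0,0,0,0,0],[0,0,0,0,0,0]]'
python3 -c "
from h import *
go(464.3,-121,26,1.77)"
```

```text
time: 29.4
tool_pos: [463.8, -125.4, 166.2]
tcp_rot: [3.139, 0.002, 1.763]
contact_force: [0.4, 0.2, -2.9]
grip_width: 64.2
finger_force: 29.7
time: 29.7
tool_pos: [465.0, -119.7, 166.0]
tcp_rot: [3.139, -0.0, 1.772]
contact_force: [0.2, 0.5, -2.7]
grip_width: 64.1
finger_force: 29.7
t=29.7 pos [ 465.  -119.7  166. ] yaw 1.772 j6 -0.61; turn rz total 0.002 (1 rows), then tool shift [ -1.2  -0.9 140. ] = 3 x [-0.4 -0.3 46.7]; tilt err [-0.002  0.     0.   ]; w 64.1
```

```bash
python3 -m jog '[[0,-1,40,0,0,0],[0,0,40,0,0,0],[0,0,30,0,0,0],[0,0,16,0,0,0],[0,0,8,0,0,0],[0,0,4,0,0,0],[0,0,2,0,0,0],[0,0,0,0,0,0]]'
python3 -m jog '[[0,0,1,0,0,0],[0,0,0,0,0,0],[0,0,0,0,0,0]]'
python3 -m jog '[[0,0,0,0,0,0],[0,0,0,0,0,0],[0,0,0,0,0,0],[0,0,0,0,0,0]]' 90
python3 -m jog '[[0,0,-25,0,0,0],[0,0,-45,0,0,0],[0,0,-45,0,0,0],[0,0,-30,0,0,0],[0,0,0,0,0,0]]' 100
python3 -c "
from h import *
o,_=findtins('top')
go(414.5,229,185,-.52+np.pi/2)"
```

```text
time: 30.5
tool_pos: [464.7, -121.0, 26.7]
tcp_rot: [3.138, 0.001, 1.771]
contact_force: [-0.8, 0.4, -2.2]
grip_width: 64.5
finger_force: 29.7
time: 30.8
tool_pos: [464.5, -121.2, 25.5]
tcp_rot: [3.138, 0.001, 1.771]
contact_force: [0.6, 0.6, -0.4]
grip_width: 64.3
finger_force: 29.7
time: 31.2
tool_pos: [464.1, -121.1, 25.1]
tcp_rot: [3.139, 0.0, 1.771]
contact_force: [-0.0, -0.7, -0.6]
grip_width: 82.4
finger_force: 0.0
time: 31.7
tool_pos: [466.0, -122.0, 174.4]
tcp_rot: [3.132, 0.005, 1.771]
contact_force: [0.1, 0.2, -0.1]
grip_width: 92.0
finger_force: 0.0
tin [223. 289.] size [64, 48] xy [417.1 228.8] axis rect -0.511 blue -0.705 touch
t=31.8 pos [ 464.8 -121.5  172. ] yaw 1.771 j6 -0.62; turn rz total 0.720 (6 rows), then tool shift [ 279.2 -217.8  -13. ] = 8 x [ 34.9 -27.2  -1.6]; tilt err [-0.006 -0.003 -0.   ]; w 91.7
```

```bash
python3 -m jog '[[0,0,0,0,0,0.12],[0,0,0,0,0,0.12],[0,0,0,0,0,0.12],[0,0,0,0,0,0.12],[0,0,0,0,0,0.12],[0,0,0,0,0,0.12],[34.9,-27.2,0,0,0,0],[34.9,-27.2,0,0,0,0],[34.9,-27.2,0,0,0,0],[34.9,-27.2,0,0,0,0],[34.9,-27.2,0,0,0,0],[34.9,-27.2,0,0,0,0]]'
python3 -m jog '[[34.9,-27.2,-5,0,0,0],[34.9,-27.2,-5,0,0,0],[0,0,0,0,0,0],[0,0,0,0,0,0],[0,0,0,0,0,0],[0,0,0,0,0,0]]'
python3 -c "
from h import *
o,_=findtins('wrist','w5')
t=min(o,key=lambda t:np.hypot(*(t[0]-bot.get_obs()['tool_pos'][:2]))); go(*t[0],6,(t[1]+np.pi/2))"
```

```text
time: 32.95
tool_pos: [424.7, 143.2, 168.7]
tcp_rot: [-3.141, 0.0, 1.051]
contact_force: [1.9, -0.5, -0.3]
grip_width: 92.0
finger_force: 0.0
time: 33.55
tool_pos: [413.6, 228.0, 179.5]
tcp_rot: [3.14, -0.001, 1.049]
contact_force: [0.6, 0.2, 0.1]
grip_width: 91.8
finger_force: 0.0
tin [320. 220.] size [68, 50] xy [417.6 229.4] axis rect -0.523 blue -0.581 
t=33.6 pos [413.7 228.1 179.7] yaw 1.049 j6 0.86; turn rz total 0.001 (1 rows), then tool shift [  3.1   2.7 173.7] = 4 x [ 0.8  0.7 43.4]; tilt err [-0.001  0.001  0.   ]; w 91.8
```

View pics/w5.png

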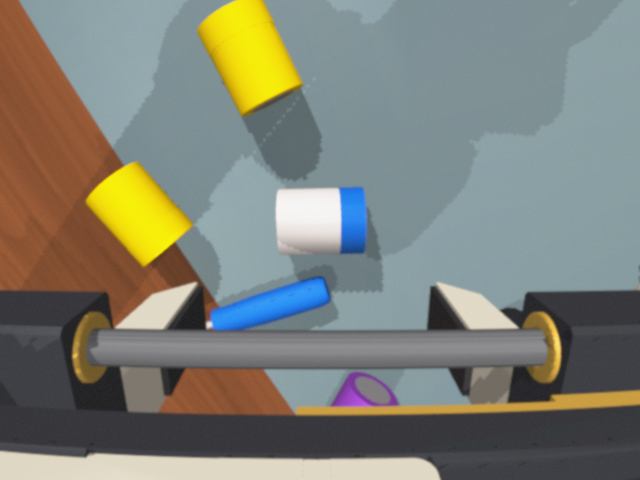

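The last tin is at (320,220). The screwdriver at (270,305) is about 50 mm clear of the fingers.

```bash
python3 -m jog '[[3,2.5,45,0,0,0],[0,0,45,0,0,0],[0,0,42,0,0,0],[0,0,27,0,0,0],[0,0,14,0,0,0],[0,0,0,0,0,0],[0,0,0,0,0,0]]'
python3 -m jog '[[0,0,0,0,0,0],[0,0,0,0,0,0],[0,0,0,0,0,0],[0,0,0,0,0,0],[0,0,0,0,0,0]]' 20
python3 -m jog '[[0,0,-20,0,0,0],[0,0,-40,0,0,0],[0,0,-45,0,0,0],[0,0,-45,0,0,0],[0,0,-20,0,0,-0.12],[0,0,-20,0,0,-0.12],[0,0,0,0,0,-0.12],[0,0,0,0,0,-0.12],[0,0,0,0,0,-0.12],[0,0,0,0,0,-0.12],[0,0,0,0,0,0],[0,0,0,0,0,0]]'
python3 -c "
from h import *
go(475-27*np.sin(.2),-174+27*np.cos(.2),195,1.77)"
```

```text
time: 34.3
tool_pos: [418.1, 230.2, 7.4]
tcp_rot: [3.14, -0.002, 1.05]
contact_force: [0.0, 0.0, -0.7]
grip_width: 92.1
finger_force: 0.0
time: 34.8
tool_pos: [418.1, 230.9, 7.6]
tcp_rot: [3.139, -0.002, 1.051]
contact_force: [0.4, -0.4, 5.2]
grip_width: 64.0
finger_force: 29.9
time: 36.0
tool_pos: [416.9, 230.6, 196.9]
tcp_rot: [3.14, 0.0, 1.768]
contact_force: [0.4, -0.1, -0.5]
grip_width: 63.9
finger_force: 29.9
t=36.0 pos [416.9 230.6 196.9] yaw 1.768 j6 0.15; turn rz total -0.002 (1 rows), then tool shift [-381.1  -23.2    1.9] = 8 x [-47.6  -2.9   0.2]; tilt err [-0.002 -0.    -0.   ]; w 63.9
```

```bash
python3 -m jog '[[-47.6,-2.9,0,0,0,0],[-47.6,-2.9,0,0,0,0],[-47.6,-2.9,0,0,0,0],[-47.6,-2.9,0,0,0,0],[-47.6,-2.9,0,0,0,0],[-47.6,-2.9,0,0,0,0],[-47.6,-2.9,0,0,0,0],[-47.6,-2.9,0,0,0,0],[0,0,0,0,0,0],[0,0,0,0,0,0],[0,0,0,0,0,0]]'
python3 -c "
from h import *
go(475-27*np.sin(.2),-174+27*np.cos(.2),68,1.77)
snap('wrist','w6')"
```

```text
time: 37.1
tool_pos: [469.8, -146.2, 196.8]
tcp_rot: [3.14, -0.001, 1.77]
contact_force: [-0.8, 0.5, -1.8]
grip_width: 63.9
finger_force: 29.9
t=37.1 pos [ 469.8 -146.2  196.8] yaw 1.770 j6 -0.66; turn rz total 0.000 (1 rows), then tool shift [ -1.3  -0.4 128.8] = 3 x [-0.4 -0.1 42.9]; tilt err [-0.002  0.001  0.   ]; w 63.9
```

View pics/w6.png

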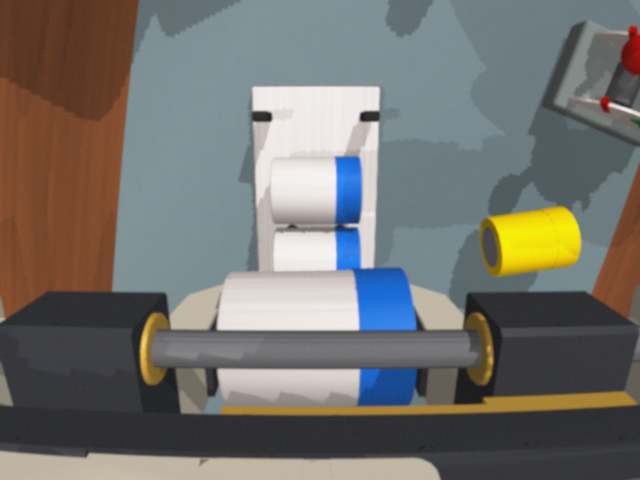

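Low_c is at (316,190), low_b at (317,250), and the held tin is centred. I set it in mid_b.

```bash
python3 -m jog '[[0,0,40,0,0,0],[0,0,40,0,0,0],[0,0,25,0,0,0],[0,0,12,0,0,0],[0,0,6,0,0,0],[0,0,4,0,0,0],[0,0,1,0,0,0],[0,0,0,0,0,0]]'
python3 -m jog '[[0,0,1.5,0,0,0],[0,0,0,0,0,0],[0,0,0,0,0,0]]'
```

```text
time: 37.95
tool_pos: [470.9, -147.0, 69.7]
tcp_rot: [3.138, 0.001, 1.771]
contact_force: [0.4, 1.2, -1.0]
grip_width: 64.1
finger_force: 29.9
time: 38.25
tool_pos: [470.6, -147.2, 67.8]
tcp_rot: [3.139, 0.0, 1.771]
contact_force: [-0.5, 0.2, -1.3]
grip_width: 64.1
finger_force: 29.9
```

```bash
python3 -m jog '[[0,0,1,0,0,0],[0,0,0,0,0,0],[0,0,0,0,0,0]]'
python3 -m jog '[[0,0,0,0,0,0],[0,0,0,0,0,0],[0,0,0,0,0,0],[0,0,0,0,0,0],[0,0,0,0,0,0]]' 90
python3 -m jog '[[0,0,-20,0,0,0],[0,0,-40,0,0,0],[0,0,-40,0,0,0],[0,0,-30,0,0,0],[0,0,0,0,0,0],[0,0,0,0,0,0]]'
python3 - <<'E'
from h import *
c,im=snap('wrist'); c2,im2=snap('scene'); c3,im3=snap('top')
a=np.vstack([np.hstack([im[:290,180:480],im2[90:380,140:440]])]); cv2.imwrite('pics/s1.png',a[:,:,::-1])
def red(I,b,y0,y1,x0,x1):
    h=cv2.cvtColor(I,cv2.COLOR_RGB2HSV).astype(int); m=((h[...,0]<8)|(h[...,0]>172))&(h[...,1]>120); z=np.zeros_like(m); z[y0:y1,x0:x1]=m[y0:y1,x0:x1]
    m=cv2.morphologyEx(z.astype(np.uint8),cv2.MORPH_OPEN,cv2.getStructuringElement(2,(7,7))); return np.argwhere(m).mean(0)[::-1] if m.any() else None
p,q=red(im3,c3,170,200,305,340),red(im2,c2,265,292,280,305); print('ball',p,q,tri([c3,c2],[[p],[q]]) if p is not None and q is not None else '')
# box: fit rect from top outline
d=bot.outline_of('air_pivot','top')[0]; r=cv2.minAreaRect(cv2.findNonZero(d['mask'].astype(np.uint8))); b=onz(c3,cv2.boxPoints(r),22); print(d['p'],b[:,:2].round(0).tolist(),b.mean(0))
E
```

```text
time: 38.55
tool_pos: [470.5, -147.1, 67.4]
tcp_rot: [3.139, 0.0, 1.771]
contact_force: [-1.6, 2.0, 8.1]
grip_width: 63.6
finger_force: 29.9
time: 39.05
tool_pos: [470.4, -147.1, 66.5]
tcp_rot: [3.139, -0.0, 1.771]
contact_force: [1.3, 0.4, -0.6]
grip_width: 82.6
finger_force: 0.0
time: 39.65
tool_pos: [470.1, -147.2, 196.8]
tcp_rot: [3.138, 0.001, 1.771]
contact_force: [-0.4, 0.1, -0.3]
grip_width: 82.5
finger_force: 0.0
ball [319.68965517 187.51724138] [292.79041916 279.34730539] [648.03026723  11.73475912  91.78295206]
0.94 [[637.0, 47.0], [740.0, 35.0], [732.0, -34.0], [629.0, -22.0]] [684.65966839   6.35321404  22.        ]
```

View pics/s1.png

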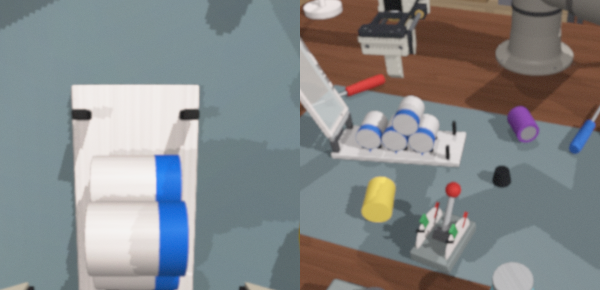

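All four tins are stacked (scene: pyramid around (400,125), wrist: top tin over low_b and low_c) and the guard is still open. Now the lever: ball at (648,12,92), pivot at (685,6,22), box yaw -0.116.

```bash
python3 -m jog '[[0,0,0,0,0,-0.14],[0,0,0,0,0,-0.14],[0,0,0,0,0,-0.14],[0,0,0,0,0,-0.14],[0,0,0,0,0,-0.14],[0,0,0,0,0,-0.14],[0,0,0,0,0,-0.14],[0,0,0,0,0,-0.14],[0,0,0,0,0,-0.135],[0,0,0,0,0,0]]' 65
python3 -c "
from h import *
go(648,11.2,196,3.026)"
```

```text
time: 40.85
tool_pos: [469.8, -147.0, 195.6]
tcp_rot: [3.14, 0.0, 3.027]
contact_force: [0.1, -1.1, 0.6]
grip_width: 59.2
finger_force: 0.0
t=40.9 pos [ 469.8 -147.   195.6] yaw 3.027 j6 -1.92; turn rz total 0.001 (1 rows), then tool shift [-158.8  177.7   -0.4] = 5 x [-31.8  35.5  -0.1]; tilt err [-0.001 -0.    -0.   ]; w 59.2
```

```bash
python3 -m jog '[[-31.8,35.5,0,0,0,0],[-31.8,35.5,0,0,0,0],[-31.8,35.5,0,0,0,0],[-31.8,35.5,0,0,0,0],[-31.8,35.5,0,0,0,0],[0,0,0,0,0,0],[0,0,0,0,0,0],[0,0,0,0,0,0]]'
python3 -c "
from h import *
go(648,11.2,80,3.026)
c,im=snap('wrist'); print(proj(c,[[648,11.2,92]]))
h=cv2.cvtColor(im,cv2.COLOR_RGB2HSV).astype(int); m=((h[...,0]<8)|(h[...,0]>172))&(h[...,1]>120); m[290:]=0
m=cv2.morphologyEx(m.astype(np.uint8),cv2.MORPH_OPEN,np.ones((9,9),np.uint8)); n,l,st,ce=cv2.connectedComponentsWithStats(m); print(st[1:],ce[1:]); print(onz(c,ce[1:],92).round(1))
"
```

```text
time: 41.65
tool_pos: [647.8, 10.1, 196.5]
tcp_rot: [3.141, 0.001, 3.024]
contact_force: [-0.5, -0.3, -0.0]
grip_width: 59.3
finger_force: 0.0
t=41.6 pos [647.8  10.1 196.5] yaw 3.024 j6 -1.56; turn rz total -0.002 (1 rows), then tool shift [-1.000e-01  1.100e+00  1.165e+02] = 3 x [-0.   0.4 38.8]; tilt err [-0.    -0.001 -0.   ]; w 59.3
[[316.91263505 239.28716346]]
[[ 300  218   38   38 1214]] [[318.6738056  236.83607908]]
[[646.5  12.5  92. ]]
```

```bash
python3 -m jog '[[0.5,1.8,40,0,0,0],[0,0,40,0,0,0],[0,0,25,0,0,0],[0,0,11,0,0,0],[0,0,0,0,0,0],[0,0,0,0,0,0]]'
python3 -m jog '[[0,0,0,0,0,0],[0,0,0,0,0,0],[0,0,0,0,0,0],[0,0,0,0,0,0],[0,0,0,0,0,0],[0,0,0,0,0,0]]' 0
python3 - <<'E'
import numpy as np
f=np.linspace(-.486,.30,9); x=80*np.sin(f); z=80*np.cos(f)
for a,b in zip(np.diff(x),np.diff(z)): print('[%.1f,0,%.1f,0,0,0]'%(-a,-b))
E
```

```text
time: 42.3
tool_pos: [649.3, 12.1, 82.8]
tcp_rot: [3.141, 0.005, 3.025]
contact_force: [0.0, -0.2, 0.1]
grip_width: 59.9
finger_force: 0.0
time: 42.9
tool_pos: [648.5, 11.6, 81.4]
tcp_rot: [-3.141, 0.003, 3.026]
contact_force: [-0.8, -5.0, 1.6]
grip_width: 24.1
finger_force: 30.0
[-7.1,0,-3.3,0,0,0]
[-7.4,0,-2.6,0,0,0]
[-7.6,0,-1.9,0,0,0]
[-7.8,0,-1.1,0,0,0]
[-7.8,0,-0.3,0,0,0]
[-7.8,0,0.4,0,0,0]
[-7.8,0,1.2,0,0,0]
[-7.6,0,2.0,0,0,0]
```

Ball is held (24 mm width). I swing it along the arc.

```bash
python3 -m jog '[[-7.1,0,-3.3,0,0,0],[-7.4,0,-2.6,0,0,0],[-7.6,0,-1.9,0,0,0],[-7.8,0,-1.1,0,0,0],[-7.8,0,-0.3,0,0,0],[-7.8,0,0.4,0,0,0],[-7.8,0,1.2,0,0,0],[-7.6,0,2,0,0,0],[0,0,0,0,0,0],[0,0,0,0,0,0]]'
python3 -m jog '[[0,0,0,0,0,0],[0,0,0,0,0,0],[0,0,0,0,0,0],[0,0,0,0,0,0]]' 60
python3 -m jog '[[0,0,-15,0,0,0],[0,0,-40,0,0,0],[0,0,-40,0,0,0],[0,0,-20,0,0,0],[0,0,0,0,0,0],[0,0,0,0,0,0]]'
python3 - <<'E'
from h import *
c,im=snap('wrist'); c2,im2=snap('scene')
h=cv2.cvtColor(im,cv2.COLOR_RGB2HSV).astype(int); m=((h[...,0]<8)|(h[...,0]>172))&(h[...,1]>120); m[290:]=0
m=cv2.morphologyEx(m.astype(np.uint8),cv2.MORPH_OPEN,np.ones((9,9),np.uint8)); n,l,st,ce=cv2.connectedComponentsWithStats(m)
P=onz(c,ce[1:],98)[:,:2]; print(P.round(1)); ax=np.array([np.cos(-.116),np.sin(-.116)])
print('phi',[float(.75+np.arcsin((p-[684.7,6.4])@ax/80)) for p in P])
a=np.hstack([im[80:330,170:470],im2[80:330,140:440]]); cv2.imwrite('pics/l1.png',cv2.resize(a[:,:,::-1],None,fx=1.33,fy=1.33)); go(648,11,200)
E
```

```text
time: 43.9
tool_pos: [710.6, 4.2, 88.6]
tcp_rot: [-3.141, 0.007, 3.025]
contact_force: [1.9, -5.0, 6.5]
grip_width: 24.2
finger_force: 30.0
time: 44.3
tool_pos: [708.8, 6.1, 86.3]
tcp_rot: [3.141, 0.001, 3.026]
contact_force: [0.5, -0.4, -0.8]
grip_width: 51.6
finger_force: 0.0
time: 44.9
tool_pos: [708.6, 5.7, 202.2]
tcp_rot: [3.141, 0.003, 3.026]
contact_force: [-0.1, 0.5, -0.4]
grip_width: 54.8
finger_force: 0.0
[[705.3   5.5]]
phi [1.0098588591481312]
t=45.0 pos [707.9   5.7 200.2] yaw 3.026 j6 -1.56; turn rz total -0.000 (0 rows), then tool shift [60.1 -1.7  0.2] = 2 x [30.1 -0.8  0.1]; tilt err [-0.001  0.001  0.   ]; w 55.0
```

View pics/l1.png

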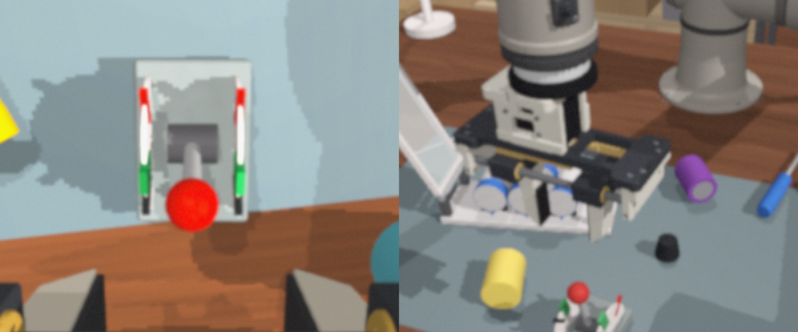

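The lever leans over past the pivot towards the green mark, ball at (192,205) in the crop, and pyramid and guard look untouched. One quick check of the pivot from this same view, and of the stack by the top camera.

```bash
python3 - <<'E'
from h import *
c=cam('wrist'); px=lambda u,v:(u/1.33+170,v/1.33+80)
B=onz(c,[px(137,60),px(250,60),px(250,220),px(137,220)],22); print(B[:,:2].round(1).tolist(),B.mean(0).round(1))
ax=np.array([np.cos(-.116),np.sin(-.116)]); b=onz(c,[px(192,205)],98)[0][:2]
print('joint',.75+np.arcsin((b-B.mean(0)[:2])@ax/80), .75+np.arcsin((np.array([705.3,5.5])-B.mean(0)[:2])@ax/80))
print('mark px at green 1.05 on quadrant r~55:',[(proj(c,[[*(B.mean(0)[:2]+ax*r*np.sin(.3)),22+r*np.cos(.3)]])[0]) for r in (35,40)])
E
```

```text
[[633.2, -18.5], [640.9, 46.9], [737.5, 37.9], [729.2, -32.2]] [685.2   8.5  22. ]
joint 0.9871386553582494 1.0066348062693544
mark px at green 1.05 on quadrant r~55: [array([315.43670186, 208.08998187]), array([315.42882173, 211.40112925])]
```

```bash
python3 -m jog '[[0,0,-20,0,0,0],[40,30,-20,0,0,0],[45,40,0,0,0,0],[45,40,0,0,0,0],[45,40,0,0,0,0],[45,40,0,0,0,0],[0,0,0,0,0,0],[0,0,0,0,0,0]]' 100
python3 - <<'E'
from h import *
c,im=snap('top'); c2,im2=snap('scene')
a=np.hstack([im[150:330,290:470],im2[150:330,170:350]]); cv2.imwrite('pics/f1.png',cv2.resize(a[:,:,::-1],None,fx=2.2,fy=2.2,interpolation=cv2.INTER_CUBIC))
def red(I,y0,y1,x0,x1):
    h=cv2.cvtColor(I,cv2.COLOR_RGB2HSV).astype(int); m=((h[...,0]<8)|(h[...,0]>172))&(h[...,1]>120); z=np.zeros_like(m); z[y0:y1,x0:x1]=m[y0:y1,x0:x1]
    m=cv2.morphologyEx(z.astype(np.uint8),cv2.MORPH_OPEN,cv2.getStructuringElement(2,(7,7))); return np.argwhere(m).mean(0)[::-1]
p,q=red(im,150,200,305,345),red(im2,265,330,260,320); P=tri([c,c2],[[p],[q]]); print(p,q,P)
ax=np.array([np.cos(-.116),np.sin(-.116)]); print(.75+np.arctan2((P[:2]-[684.7,6.4])@ax,P[2]-22))
E
```

```text
time: 45.8
tool_pos: [541.0, 187.6, 239.3]
tcp_rot: [-3.142, 0.001, 3.028]
contact_force: [0.1, -0.2, 0.2]
grip_width: 91.7
finger_force: 0.0
[323.65555556 161.15555556] [274.39795918 299.81632653] [706.3334891    4.88392629 101.79100886]
1.0151130467082239
```

View pics/f1.png

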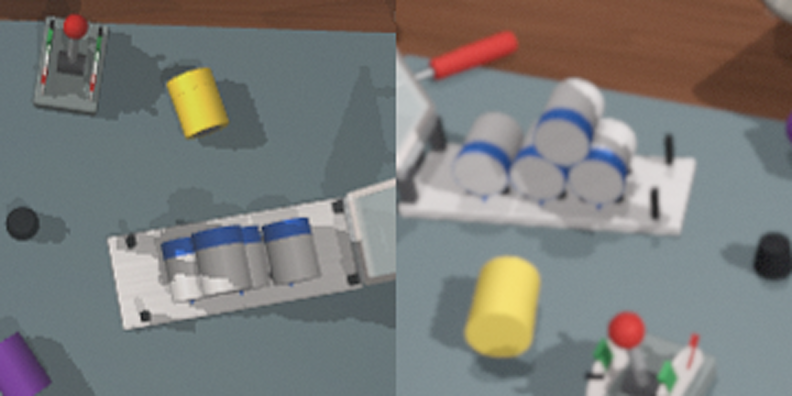

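Stack and guard are intact, the lever angle comes out at about 1.0–1.05 rad from four estimates, and the arm is clear. I hand in.

```bash
python3 -c "
from plant import bot
print(bot.close_job())"
```

```text
the job is handed in; nothing more can be done
None
```

The guard is open against its stop, and all four tins found on the bench are stacked as a pyramid (three in the saddles, one in the gap above). The lever is at about 1.0–1.05 rad by image estimate, and I handed the job in at about 46 s without knocking the jar; no verdict came back.

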